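Shift the washed tap plugs to the carrying rack in station order

ROBOT

A 6-joint arm with a two-finger parallel gripper is mounted at the origin on the work surface. World frame = base frame: x ahead of the robot, y to its left, z up, the work surface at z = 0. Lengths are in m, angles in rad, forces in N, time in s.
With the tool pointing down it reaches from about 0.25 to 0.725 m from the base axis. Payload 4 kg.
Tool frame: the origin (TCP) lies midway between the tips of the shut fingers; the grasp point (between the pads) lies bot.pinch_z behind it (bot.pinch_z is the distance from the TCP to the grasp point, in m); z points along the fingers, y is the line along which they close (so a half turn about z gives the same grasp; the last joint's range is limited). The gripper opens to 85 mm and grips with 20 to 120 N. Pads are 22 mm wide; open, the fingers measure 114 mm over their backs; the gripper's body (76 mm by 85 mm) begins 54 mm behind the grasp point. The pads swing forward as they close: fully open they stand 13 mm farther back than shut.
Start: joints at [-1.239, 0.241, 0.005, 1.335, 0, 1.571], TCP at [0.163, -0.473, 0.231] pointing down, gripper open.
Joint ranges: [-2.72, 2.72], [-1.05, 1.87], [-1.09, 1.28], [-1.99, 2.15], [-1.42, 1.44], [-3.14, 3.14]. Speed limits (rad/s): [2.79, 2.79, 3.14, 3.14, 3.14, 3.14].

INTERFACE

Orientations are given as a unit quaternion [x, y, z, w].
In Python, from workcell import bot gives the robot as it stands.
- The arm moves only by the tool jog_arm, called after ">>>" as name(argument=value, ...), one argument or row to a line, values as JSON. Schema: {"type":"object","properties":{"steps":{"type":"object","properties":{"drx":{"type":"array","items":{"type":"number"},"minItems":1,"maxItems":10},"dry":{"type":"array","items":{"type":"number"},"minItems":1,"maxItems":10},"drz":{"type":"array","items":{"type":"number"},"minItems":1,"maxItems":10},"tx":{"type":"array","items":{"type":"number"},"minItems":1,"maxItems":10},"ty":{"type":"array","items":{"type":"number"},"minItems":1,"maxItems":10},"tz":{"type":"array","items":{"type":"number"},"minItems":1,"maxItems":10},"jaw":{"type":"array","items":{"type":"number"},"minItems":1,"maxItems":10}},"additionalProperties":false,"required":["drx","dry","drz","tx","ty","tz","jaw"]},"only":{"type":"string"},"quiet":{"type":"boolean"},"lines":{"type":"string"}},"required":["steps"],"additionalProperties":false}. steps is an object with one list for each field, all of the same length, 1 to 10, a row being the entries at one place: drx, dry, drz (a rotation vector in units of 0.1 rad), tx, ty, tz (the shift in units of 25 mm), jaw (the finger opening in m); each row is the pose to reach, as a shift and turn from the pose commanded when the call began, along the tool's axes at that moment; what a row does not reach only later rows make up. A row lasts 1/8 s, in which the tool goes at most 0.0625 m and 0.188 rad, less where a joint would pass 70% of its speed; a pose out of reach is approached as far as the arm can. The fingers move at their own pace and stop on an object; the grip force is fixed at half the most. Time passes only in rows, so rows that do not move let the fingers close. The tool returns the time, the measured TCP pose, the force, the opening and the grip force at its end. only (a regular expression) keeps the lines of the reply that match it, lines (a string "A,B") keeps lines A to B, and quiet returns only ok. Input that does not fit is refused with a message, and nothing moves.
- bot.get_obs(): the state, without advancing time (a new reading comes with each control period).
- bot.camera(name): name is "scene" or "top" or "wrist"; returns the picture (420x560x3 uint8, red, green, blue); there is no depth.
- bot.calibration(name): a dict with "mtx" (3x3 intrinsics, pixels), "R" (3x3) and "t" (3): a world point X has camera coordinates R X + t. Camera axes: x right, y down, z forward; pixel columns grow to the right and rows downward; lengths in m; the calibration is good to about 2 mm. A picture is of the moment at which its call begins: read the wrist's pose just before it. calibration takes no time and is no camera call; for the wrist camera it gives the pose at the moment of the call.
- bot.job_done(): hands the job in; it is judged then, once.
The state is a dict: "clock": time; "joint_pos": joint angles; "joint_vel": joint speeds; "tau": joint torques, N m; "eef_pos": TCP position; "tool_rot": TCP orientation; "ft_force": force on the tool from outside, world axes, zero at the start; "ft_torque": the same for the moment, N m; "grip_width": finger opening in m; "grasp_force": force on a finger pad.
Only numpy, scipy, OpenCV 4.12 (cv2) and the standard library are available. Lean on these libraries where they do the work, as an engineer would, in place of code of your own. Each camera call takes 0.05 s, during which the arm holds its last target. There are 200 camera calls.

TASK

The three washed static tap plugs stand on the steel drain rack in the order of their tunnel stations, counted from that rack's handle. Move each one to the wooden carrying rack, keeping that order counted from the carrying rack's own handle, so that every plug stands upright in the collar of its station; do not tip a plug over or shift the cracked scanner housing between the racks.

Things in the scene. Friction and masses are not known exactly. Their poses are not given: they have to be found in the camera images.
- plug_short: Short-armed, lowest tap plug, upright, 0.2 kg: brass foot 36 mm across, 14 mm high; brass hexagon 24 mm over flats from 14 to 40 mm up (grip here, a finger each side of the arm); 10 mm copper tube bent at a right angle into a level arm, its centreline 50 mm up, its end 31 mm from the axis. Origin: centre of the foot's underside; z up the axis, x along the arm; two flats face +y and -y.
- plug_medium: Medium tap plug, upright, 0.2 kg: brass foot 36 mm across, 14 mm high; brass hexagon 24 mm over flats from 14 to 40 mm up (grip here, a finger each side of the arm); 10 mm copper tube bent at a right angle into a level arm, its centreline 60 mm up, its end 49 mm from the axis. Origin: centre of the foot's underside; z up the axis, x along the arm; two flats face +y and -y.
- plug_long: Long-armed, tallest tap plug, upright, 0.2 kg: brass foot 36 mm across, 14 mm high; brass hexagon 24 mm over flats from 14 to 40 mm up (grip here, a finger each side of the arm); 10 mm copper tube bent at a right angle into a level arm, its centreline 70 mm up, its end 69 mm from the axis. Origin: centre of the foot's underside; z up the axis, x along the arm; two flats face +y and -y.
- drain_cup_a: Dark collar on the perforated steel drain rack (black-gripped handle at one end, 60 mm high); holds a plug at the start. One of 3 alike, placed at random in the row; fixed, 72 mm pitch. Bore 56, outside 62, height 12 mm. Origin: centre of its underside, on the rack's top (18 mm above the bench) where a foot stands; z up, y along the row to the handle, 54 mm beyond the nearest collar's centre.
- drain_cup_b: Dark collar on the perforated steel drain rack (black-gripped handle at one end, 60 mm high); holds a plug at the start. One of 3 alike, placed at random in the row; fixed, 72 mm pitch. Bore 56, outside 62, height 12 mm. Origin: centre of its underside, on the rack's top (18 mm above the bench) where a foot stands; z up, y along the row to the handle, 54 mm beyond the nearest collar's centre.
- drain_cup_c: Dark collar on the perforated steel drain rack (black-gripped handle at one end, 60 mm high); holds a plug at the start. One of 3 alike, placed at random in the row; fixed, 72 mm pitch. Bore 56, outside 62, height 12 mm. Origin: centre of its underside, on the rack's top (18 mm above the bench) where a foot stands; z up, y along the row to the handle, 54 mm beyond the nearest collar's centre.
- carry_cup_3: Dark wooden collar on the pale wooden carrying rack (dowel handle at one end, 58 mm high); empty at the start. Farthest from the handle of 3 alike; fixed, 72 mm pitch. Bore 56, outside 62, height 12 mm. Origin: centre of its underside, on the rack's top (18 mm above the bench) where a foot stands; z up, y along the row to the handle, 54 mm beyond the nearest collar's centre.
- carry_cup_2: Dark wooden collar on the pale wooden carrying rack (dowel handle at one end, 58 mm high); empty at the start. Middle one of 3 alike; fixed, 72 mm pitch. Bore 56, outside 62, height 12 mm. Origin: centre of its underside, on the rack's top (18 mm above the bench) where a foot stands; z up, y along the row to the handle, 54 mm beyond the nearest collar's centre.
- carry_cup_1: Dark wooden collar on the pale wooden carrying rack (dowel handle at one end, 58 mm high); empty at the start. Nearest to the handle of 3 alike; fixed, 72 mm pitch. Bore 56, outside 62, height 12 mm. Origin: centre of its underside, on the rack's top (18 mm above the bench) where a foot stands; z up, y along the row to the handle, 54 mm beyond the nearest collar's centre.
- scanner: cracked brown bakelite pressure scanner housing, 106 x 60 mm, 50 mm high with its little brass ports, loose, 0.55 kg, standing on the bench between the two racks; a bystander. Origin at the centre of its underside, x along its length

How it is judged:
By the outcome, as a careful person would: the job done as asked, in the order asked, and still so for the second after the job is handed in, with the robot touching nothing.
It also fails if it takes over 96 s, if anything falls off the work surface, if the arm or the gripper's body presses on something with over 40 N, if the wrist force passes 120 N, or if a joint passes its speed limit or range.

## Working session

There is one attempt and no reset: what is moved stays moved. The work goes in short steps, Python scripts to look and compute and a tool call to move; the robot and the scene stay as the last step left them, time stands still between calls to the robot, and variables do not carry over. Pictures are saved under pics/ and viewed, at most 14 in all, crops included, and the job is handed in when it is done.

```bash
ls; mkdir -p pics; python3 - <<'E'
from workcell import bot
import cv2
o=bot.get_obs();print(o['clock'],o['eef_pos'],o['tool_rot'],o['grip_width'],bot.pinch_z)
for n in ['top','scene']:
    im=bot.camera(n);cv2.imwrite(f'pics/{n}0.png',im[:,:,::-1]);c=bot.calibration(n);print(n,c)
E
```

```text
pics
workcell.py
0.0 [ 0.16265311 -0.47211106  0.23037828] [ 9.86270171e-01  1.65136215e-01 -1.95225340e-04 -1.06913058e-03] 0.08537338176227068 0.0187
top {'mtx': array([[403.26436533,   0.        , 285.71268535],
       [  0.        , 403.26436533, 203.4151982 ],
       [  0.        ,   0.        ,   1.        ]]), 'R': array([[ 0.0199928 , -0.99952166,  0.02359529],
       [-0.99233512, -0.02271655, -0.12147005],
       [ 0.12194795, -0.02098591, -0.99231461]]), 't': array([-0.02478878,  0.50956536,  0.91890746])}
scene {'mtx': array([[395.45235957,   0.        , 280.24902825],
       [  0.        , 395.45235957, 216.56570905],
       [  0.        ,   0.        ,   1.        ]]), 'R': array([[ 0.8555521 ,  0.5175852 , -0.01166881],
       [ 0.28863003, -0.49556527, -0.81921168],
       [-0.4297945 ,  0.6975103 , -0.57337254]]), 't': array([-0.44347249, -0.11272826,  0.98427191])}
```

View pics/top0.png

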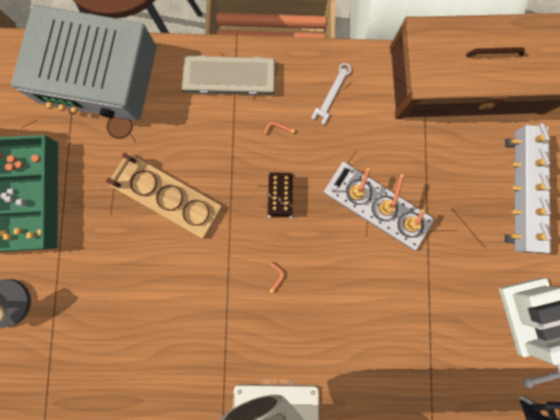

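View pics/scene0.png

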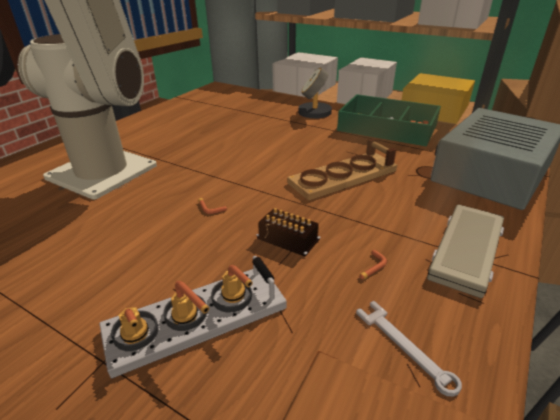

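The top view shows the drain rack with its black handle at (342,177) and plugs at about (358,190), (386,207) and (412,222). The carrying rack's handle is at (120,170), with collars at (144,182), (170,197) and (198,212). The scanner is at (280,195). The scene view confirms this: all plugs are upright, with their arms pointing roughly +x.

Rough positions first, then an enlarged view.

```bash
cat > h.py <<'E'
import numpy as np,cv2
from workcell import bot
def ray(c,p):
    d=c['R'].T@np.array([(p[0]-c['mtx'][0,2])/c['mtx'][0,0],(p[1]-c['mtx'][1,2])/c['mtx'][1,1],1.])
    return -c['R'].T@c['t'],d/np.linalg.norm(d)
def plane(c,p,z):
    o,d=ray(c,p);return o+d*(z-o[2])/d[2]
def tri(rs):
    A=0;b=0
    for o,d in rs:
        P=np.eye(3)-np.outer(d,d);A=A+P;b=b+P@o
    x=np.linalg.solve(A,b);return x,[np.linalg.norm((np.eye(3)-np.outer(d,d))@(x-o)) for o,d in rs]
E
python3 - <<'E'
from h import *
im=cv2.imread('pics/top0.png');c=bot.calibration('top')
for n,p in dict(c1=(144,182),c2=(170,197),c3=(198,212),h=(120,172)).items(): print(n,plane(c,p,.03).round(3))
for n,p in dict(d1=(357,191),d2=(384,208),d3=(411,222),dh=(342,177)).items(): print(n,plane(c,p,.03).round(3))
print('sc',plane(c,(280,195),.05).round(3))
a=cv2.resize(im[150:260,310:450],None,fx=4,fy=4,interpolation=cv2.INTER_CUBIC)
s=cv2.imread('pics/scene0.png')[240:370,95:295]
s=cv2.resize(s,None,fx=3,fy=3,interpolation=cv2.INTER_CUBIC)
cv2.imwrite('pics/z1.png',a)
o=bot.get_obs();print(cv2.Rodrigues(np.eye(3))[0].T)
from scipy.spatial.transform import Rotation as R
print(R.from_quat(o['tool_rot']).as_matrix().round(3)); w=bot.calibration('wrist');print(w['mtx'],w['R'].round(3),(-w['R'].T@w['t']).round(3))
E
```

```text
c1 [0.553 0.321 0.03 ]
c2 [0.519 0.258 0.03 ]
c3 [0.485 0.191 0.03 ]
h [0.576 0.379 0.03 ]
d1 [ 0.544 -0.183  0.03 ]
d2 [ 0.505 -0.247  0.03 ]
d3 [ 0.473 -0.311  0.03 ]
dh [ 0.577 -0.147  0.03 ]
sc [0.527 0.    0.05 ]
[[0. 0. 0.]]
[[ 0.945  0.326 -0.001]
 [ 0.326 -0.945  0.002]
 [ 0.    -0.002 -1.   ]]
[[339.79070676   0.         281.16420064]
 [  0.         339.79070676 206.79369528]
 [  0.           0.           1.        ]] [[ 0.325 -0.946 -0.001]
 [-0.908 -0.313  0.278]
 [-0.264 -0.089 -0.96 ]] [ 0.229 -0.45   0.373]
```

View pics/z1.png

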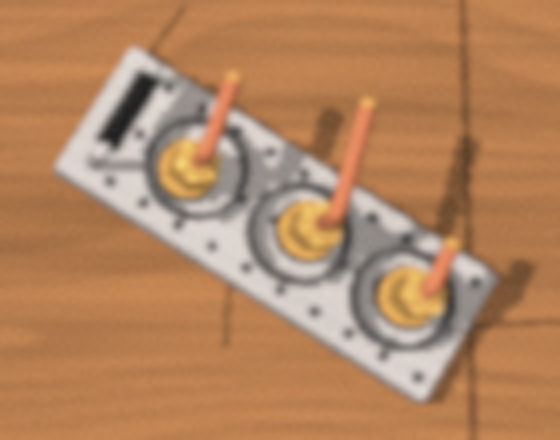

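The arm lengths show medium at station 1 (zoom 190,165), long at station 2 (310,230) and short at station 3 (405,295). I'm moving the wrist camera over them for two views.

Careful with the scale: shifts go in units of 25 mm and turns go in units of 0.1 rad. That gives: 0.35 m is 14, -0.12 m is -4.8.

```bash
sn(){ python3 - $1 <<'E'
from h import *
import sys,pickle
c=bot.calibration('wrist');im=bot.camera('wrist');cv2.imwrite(f'pics/{sys.argv[1]}.png',im[:,:,::-1]);pickle.dump(c,open(f'{sys.argv[1]}.pkl','wb'))
E
}
```

>>> jog_arm(
  steps={"drx":[0, 0, 0, 0, 0, 0, 0, 0], "dry":[0, 0, 0, 0, 0, 0, 0, 0], "drz":[0, 0, 0, 0, 0, 0, 0, 0], "tx":[14, 14, 14, 14, 14, 14, 14, 14], "ty":[-4.8, -4.8, -4.8, -4.8, -4.8, -4.8, -4.8, -4.8], "tz":[0, 0, 0, 0, 0, 0, 0, 0], "jaw":[0.085, 0.085, 0.085, 0.05, 0.05, 0.05, 0.05, 0.05]},
)

```text
clock: 1.1
eef_pos: [0.4542, -0.245, 0.2307]
tool_rot: [0.986, 0.166, -0.001, -0.0]
ft_force: [-0.6, 0.3, -0.8]
grip_width: 0.0501
grasp_force: 0.0
```

```bash
sn w1
```

>>> jog_arm(
  steps={"drx":[0, 0, 0], "dry":[0, 0, 0], "drz":[0, 0, 0], "tx":[2, 3.2, 3.2], "ty":[2, 2, 2], "tz":[0, 0, 0], "jaw":[0.05, 0.05, 0.05]},
)

```text
clock: 1.52
eef_pos: [0.5469, -0.2678, 0.2302]
tool_rot: [0.986, 0.164, -0.0, -0.0]
ft_force: [0.4, -0.1, -0.3]
grip_width: 0.0499
grasp_force: 0.0
```

```bash
sn w2
```

```text
(no output)
```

View pics/w1.png

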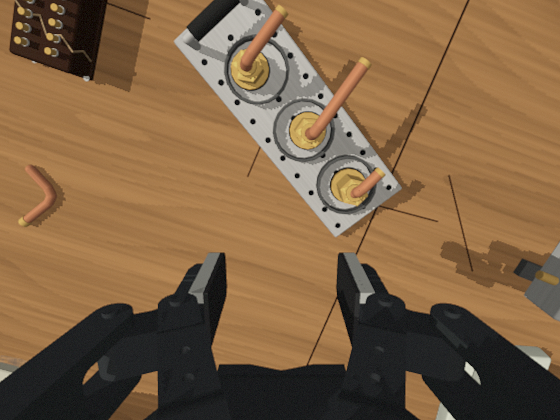

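View pics/w2.png

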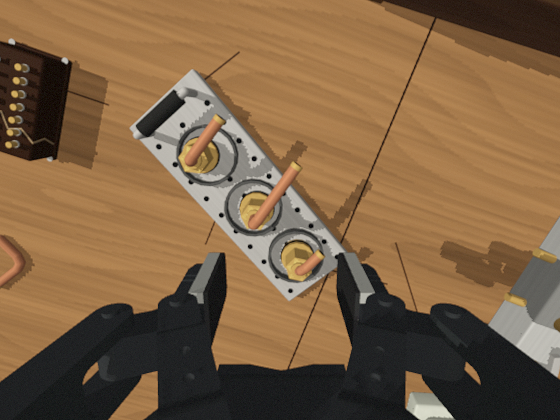

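Both wrist views show the three plugs. In w2 the plug bodies are at (200,155), (257,208) and (297,262), with arm tips at (220,120), (297,167) and (320,255). I'm masking copper and brass and triangulating.

```bash
cat > m.py <<'E'
from h import *
import pickle
S={'w1':[(250,68),(308,130),(350,187)],'w2':[(200,155),(257,208),(297,262)]}
T={'w1':[(281,10),(364,63),(378,175)],'w2':[(220,120),(297,167),(320,255)]}
L=[.049,.069,.031]; r={}
for w in S:
    im=cv2.imread(f'pics/{w}.png');c=pickle.load(open(w+'.pkl','rb'))
    hsv=cv2.cvtColor(im,cv2.COLOR_BGR2HSV)
    br=((hsv[...,0]>=17)&(hsv[...,0]<=30)&(hsv[...,1]>120)&(hsv[...,2]>110)).astype(np.uint8)
    cu=((hsv[...,0]<=11)&(hsv[...,1]>110)&(hsv[...,2]>120)).astype(np.uint8)
    for i in range(3):
        s=np.array(S[w][i]);t=np.array(T[w][i])
        m=np.zeros_like(br);cv2.circle(m,tuple(map(int,s)),26,1,-1)
        ys,xs=np.nonzero(br&m);m2=np.zeros_like(br);cv2.line(m2,tuple(map(int,s)),tuple(map(int,t)),1,26)
        (ex,ey),rad=cv2.minEnclosingCircle(np.c_[xs,ys].astype(np.float32))
        yc,xc=np.nonzero(cu&m2);P=np.c_[xc,yc].astype(np.float32)
        vx,vy,x0,y0=cv2.fitLine(P,cv2.DIST_HUBER,0,.01,.01).ravel();d=np.array([vx,vy])
        if d@(t-s)<0:d=-d
        u=(P-[x0,y0])@d
        a=np.array([x0,y0])+d*np.percentile(u,1);b=np.array([x0,y0])+d*np.percentile(u,99)
        r[w,i]=(c,(ex,ey),rad,a,b,len(P));print(w,i,'brass',(round(ex),round(ey)),round(rad,1),'cu',a.round(),b.round(),len(P))
for i in range(3):
    R=[r[w,i] for w in S]
    tb,e=tri([ray(q[0],q[4]) for q in R])
    ta,e2=tri([ray(q[0],q[3]) for q in R])
    f,e3=tri([ray(q[0],q[1]) for q in R])
    z=[.078,.088,.068][i]
    dirs=[];ax=[]
    for q in R:
        A=plane(q[0],q[3],z);B=plane(q[0],q[4],z);v=(B-A)/np.linalg.norm(B-A);dirs.append(np.degrees(np.arctan2(v[1],v[0])));ax.append((B-L[i]*v)[:2].round(4))
    print(i,'tip',tb.round(4),max(e).round(4),'bend',ta.round(4),max(e2).round(4),'brass',f.round(4),max(e3).round(4),'dir',np.round(dirs,1),'axis',ax,'len',np.linalg.norm((tb-ta)[:2]).round(4))
E
python3 m.py
```

```text
w1 0 brass (248, 69) 20.3 cu [241.  66.] [279.  14.] 519
w1 1 brass (307, 130) 18.6 cu [310. 138.] [363.  66.] 751
w1 2 brass (350, 187) 19.5 cu [352. 196.] [378. 175.] 261
w2 0 brass (198, 156) 19.5 cu [189. 161.] [217. 123.] 324
w2 1 brass (256, 211) 18.4 cu [257. 222.] [295. 171.] 433
w2 2 brass (301, 260) 21.5 cu [296. 273.] [318. 259.] 173
0 tip [ 0.5849 -0.1985  0.0838] 0.0001 bend [ 0.5417 -0.1793  0.06  ] 0.0006 brass [ 0.5434 -0.1823  0.0366] 0.0001 dir [-20.2 -19.9] axis [array([ 0.5402, -0.181 ]), array([ 0.5382, -0.1809])] len 0.0473
1 tip [ 0.5697 -0.2717  0.0933] 0.0002 bend [ 0.5043 -0.2562  0.0569] 0.0006 brass [ 0.5092 -0.2527  0.0388] 0.0001 dir [-17.3 -17.2] axis [array([ 0.5048, -0.2519]), array([ 0.503, -0.252])] len 0.0673
2 tip [ 0.4941 -0.3226  0.0753] 0.0006 bend [ 0.4675 -0.3111  0.0627] 0.0003 brass [ 0.4693 -0.316   0.0309] 0.0017 dir [-30.  -36.6] axis [array([ 0.4668, -0.309 ]), array([ 0.4661, -0.3067])] len 0.029
```

Positions agree with the given sizes and reach, and the heights come out within about 6 mm. I'm hovering over plug 1 with the tool x axis along its arm and checking.

Scaled: 0.1 m is 4, -0.084 m is -3.36, 0.68 rad is 6.8.

```bash
cat > sn.py <<'E'
from h import *
import sys,pickle
c=bot.calibration('wrist');im=bot.camera('wrist');cv2.imwrite(f'pics/{sys.argv[1]}.png',im[:,:,::-1]);pickle.dump(c,open(f'{sys.argv[1]}.pkl','wb'))
E
```

>>> jog_arm(
  steps={"drx":[0, 0, 0, 0, 0], "dry":[0, 0, 0, 0, 0], "drz":[1.8, 3.6, 5.4, 6.8, 6.8], "tx":[0.88, 0.88, 0.88, 0.88, 0.88], "ty":[-3.36, -3.36, -3.36, -3.36, -3.36], "tz":[0, 2, 4, 4, 4], "jaw":[0.046, 0.046, 0.046, 0.046, 0.046]},
)

```text
clock: 2.2
eef_pos: [0.5358, -0.1879, 0.1314]
tool_rot: [0.986, -0.169, -0.0, -0.003]
ft_force: [0.2, -1.2, 0.6]
grip_width: 0.0459
grasp_force: 0.0
```

```bash
python3 sn.py w3; python3 -c "
from h import *
import pickle
c=pickle.load(open('w3.pkl','rb'))
for p in [(.541,-.1815,.078),(.541,-.1815,.018),(.585,-.1985,.078)]:
    q=c['mtx']@(c['R']@np.array(p)+c['t']);print(q[:2]/q[2])"
```

```text
[268.25896365 223.76793184]
[271.46669041 198.52590252]
[269.78239673 145.41706728]
```

View pics/w3.png

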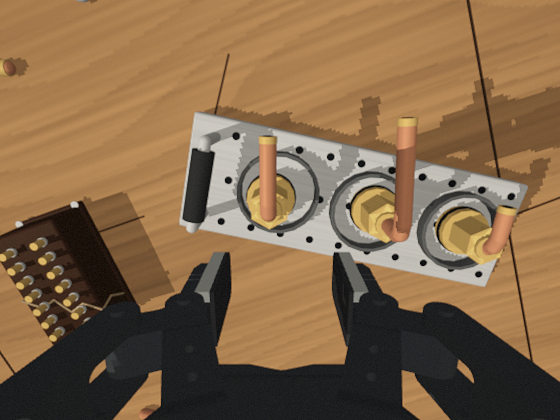

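Plug 1 is centred at about (268,215) with its tip at (268,138), so its arm lies along the tool x axis. Plug 2's tip is at (407,122) and its bend at (402,235). Plug 3's tip is at (507,211) and its bend at (490,250). I'm refining with this third view.

```bash
cat > loc.py <<'E'
from h import *
from scipy.spatial.transform import Rotation as Rt
def delta(t,ang=None):
    o=bot.get_obs();M=Rt.from_quat(o['tool_rot']).as_matrix();d=M.T@(np.array(t)-o['eef_pos'])
    y=np.degrees(np.arctan2(M[1,0],M[0,0]))
    print('eef',o['eef_pos'].round(4),'yaw',y.round(1),'tool delta',d.round(4),'rz',None if ang is None else np.radians(y-ang).round(3),'vel',np.abs(o['joint_vel']).max().round(3),'q',o['joint_pos'].round(2))
E
python3 - <<'E'
from loc import *
import pickle
w2=pickle.load(open('w2.pkl','rb'));w3=pickle.load(open('w3.pkl','rb'));w1=pickle.load(open('w1.pkl','rb'))
# arm end top edge points in the views
tips=[[(281,11),(220,120),(268,139)],[(364,63),(297,167),(407,122)],[(379,175),(320,256),(507,212)]]
for i,(L,z) in enumerate([(.049,.078),(.069,.088),(.031,.068)]):
    t,e=tri([ray(c,p) for c,p in zip((w1,w2,w3),tips[i])]);print('tip',t.round(4),np.round(e,4))
    b=[(269,213),(402,233),(490,248)][i];A=plane(w3,b,z);B=plane(w3,tips[i][2],z);v=(B-A)/np.linalg.norm(B-A)
    print(i,'bend',A.round(4),'tip',B.round(4),'dir',np.degrees(np.arctan2(v[1],v[0])).round(1),'axis',(B-L*v).round(4),'tri axis',(t-L*v).round(4),'len',np.linalg.norm(B-A).round(4))
delta((.543,-.1825,.034),-20)
E
```

```text
tip [ 0.5883 -0.199   0.0786] [0.0004 0.0008 0.0005]
0 bend [ 0.5473 -0.1843  0.078 ] tip [ 0.5887 -0.1988  0.078 ] dir -19.3 axis [ 0.5425 -0.1826  0.078 ] tri axis [ 0.542  -0.1828  0.0786] len 0.0439
tip [ 0.573  -0.2724  0.0875] [0.0004 0.0008 0.0004]
1 bend [ 0.513  -0.2544  0.088 ] tip [ 0.5732 -0.2719  0.088 ] dir -16.2 axis [ 0.507  -0.2526  0.088 ] tri axis [ 0.5067 -0.2532  0.0875] len 0.0627
tip [ 0.4938 -0.3262  0.0652] [0.0001 0.0001 0.0001]
2 bend [ 0.4744 -0.3104  0.068 ] tip [ 0.4953 -0.3246  0.068 ] dir -34.3 axis [ 0.4697 -0.3072  0.068 ] tri axis [ 0.4682 -0.3088  0.0652] len 0.0254
eef [ 0.5367 -0.1879  0.1321] yaw -19.4 tool delta [ 0.004  -0.0066  0.0982] rz 0.01 vel 0.024 q [-0.34  0.43  0.02  1.15  0.01  3.14]
```

The refined tip heights (0.079, 0.0875 and 0.065) match the given sizes. Joint 6 is at its limit, and the carrying rack would need more, so I'm taking the half-turn grasp.

Scaled: 0.004 m is 0.16, -0.006 m is -0.24, -1.62 rad is -16.2.

>>> jog_arm(
  steps={"drx":[0, 0, 0, 0, 0, 0, 0, 0, 0, 0], "dry":[0, 0, 0, 0, 0, 0, 0, 0, 0, 0], "drz":[-1.8, -3.6, -5.4, -7.2, -9, -10.8, -12.6, -14.4, -16.2, -16.2], "tx":[0.16, 0.16, 0.16, 0.16, 0.16, 0.16, 0.16, 0.16, 0.16, 0.16], "ty":[-0.24, -0.24, -0.24, -0.24, -0.24, -0.24, -0.24, -0.24, -0.24, -0.24], "tz":[0, 0, 0, 0, 0, 0, 0, 0, 0, 0], "jaw":[0.046, 0.046, 0.046, 0.046, 0.046, 0.046, 0.046, 0.046, 0.046, 0.046]},
  quiet=true,
)

```text
ok
```

>>> jog_arm(
  steps={"drx":[0, 0, 0, 0, 0, 0, 0, 0, 0, 0], "dry":[0, 0, 0, 0, 0, 0, 0, 0, 0, 0], "drz":[-1.8, -3.6, -5.4, -7.2, -9, -10.8, -12.6, -14.4, -15.2, -15.2], "tx":[0, 0, 0, 0, 0, 0, 0, 0, 0, 0], "ty":[0, 0, 0, 0, 0, 0, 0, 0, 0, 0], "tz":[0, 0, 0, 0, 0, 0, 0, 0, 0, 0], "jaw":[0.046, 0.046, 0.046, 0.046, 0.046, 0.046, 0.046, 0.046, 0.046, 0.046]},
)

```text
clock: 4.75
eef_pos: [0.5435, -0.1828, 0.1321]
tool_rot: [0.17, 0.985, 0.003, 0.001]
ft_force: [0.0, 0.4, 0.1]
grip_width: 0.0457
grasp_force: 0.0
```

```bash
python3 -c "
from loc import *
delta((.5425,-.1827,.034),160.7)"
```

```text
eef [ 0.5435 -0.1828  0.1321] yaw 160.4 tool delta [ 0.0011 -0.0009  0.0981] rz -0.005 vel 0.01 q [-0.33  0.44  0.03  1.16  0.01  0.01]
```

>>> jog_arm(
  steps={"drx":[0, 0, 0, 0, 0], "dry":[0, 0, 0, 0, 0], "drz":[0, 0, 0, 0, 0], "tx":[0.04, 0.04, 0.04, 0.04, 0.04], "ty":[-0.04, -0.04, -0.04, -0.04, -0.04], "tz":[1.6, 2.8, 3.6, 3.92, 3.92], "jaw":[0.046, 0.046, 0.046, 0.046, 0.046]},
)

```text
clock: 5.38
eef_pos: [0.5422, -0.1826, 0.0334]
tool_rot: [0.169, 0.986, 0.003, 0.0]
ft_force: [-0.0, 0.2, 0.9]
grip_width: 0.0461
grasp_force: 0.0
```

>>> jog_arm(
  steps={"drx":[0, 0, 0, 0, 0], "dry":[0, 0, 0, 0, 0], "drz":[0, 0, 0, 0, 0], "tx":[0, 0, 0, 0, 0], "ty":[0, 0, 0, 0, 0], "tz":[0, 0, 0, 0, 0], "jaw":[0.015, 0.015, 0.015, 0.015, 0.015]},
)

```text
clock: 6.0
eef_pos: [0.5434, -0.1828, 0.0348]
tool_rot: [0.168, 0.986, 0.003, 0.002]
ft_force: [-0.2, 1.5, 4.7]
grip_width: 0.0225
grasp_force: 59.9
```

Gripped at 22.5 mm. Lifting, then carrying toward the carrying rack, with two views on the way.

>>> jog_arm(
  steps={"drx":[0, 0, 0, 0, 0, 0, 0, 0, 0, 0], "dry":[0, 0, 0, 0, 0, 0, 0, 0, 0, 0], "drz":[0, 0, 0, 0, 0, 0, 0, 0, 0, 0], "tx":[0, 0, 0, 0.8, 2, 3, 4, 5, 5.8, 6.2], "ty":[0, 0, 0, 2, 4.4, 6.6, 8.8, 11, 12.6, 13.6], "tz":[-1.2, -3.2, -5.2, -5.2, -5.2, -5.2, -5.2, -5.2, -5.2, -5.2], "jaw":[0.015, 0.015, 0.015, 0.015, 0.015, 0.015, 0.015, 0.015, 0.015, 0.015]},
)

```text
clock: 7.25
eef_pos: [0.5073, 0.1911, 0.1647]
tool_rot: [0.167, 0.986, 0.003, -0.0]
ft_force: [-0.4, -0.6, -3.0]
grip_width: 0.023
grasp_force: 59.5
```

>>> jog_arm(
  steps={"drx":[0, 0], "dry":[0, 0], "drz":[0, 0], "tx":[0, 0], "ty":[0, 0], "tz":[0, 0], "jaw":[0.015, 0.015]},
)

```text
clock: 7.5
eef_pos: [0.5081, 0.1883, 0.1648]
tool_rot: [0.168, 0.986, 0.002, -0.0]
ft_force: [0.0, -0.3, -2.7]
grip_width: 0.0228
grasp_force: 59.6
```

```bash
python3 sn.py w4
```

>>> jog_arm(
  steps={"drx":[0, 0, 0, 0], "dry":[0, 0, 0, 0], "drz":[0, 0, 0, 0], "tx":[0, -0.8, -0.8, -0.8], "ty":[2, 4, 4, 4], "tz":[0, 0, 0, 0], "jaw":[0.015, 0.015, 0.015, 0.015]},
)

```text
clock: 8.05
eef_pos: [0.5603, 0.2752, 0.165]
tool_rot: [0.169, 0.986, 0.002, -0.0]
ft_force: [-0.2, -0.3, -3.0]
grip_width: 0.0229
grasp_force: 60.0
```

```bash
python3 sn.py w5
python3 -c "
import cv2,numpy as np
cv2.imwrite('pics/w45.png',cv2.resize(np.hstack([cv2.imread('pics/w4.png'),cv2.imread('pics/w5.png')]),(800,300),interpolation=cv2.INTER_AREA))"
```

```text
(no output)
```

View pics/w45.png

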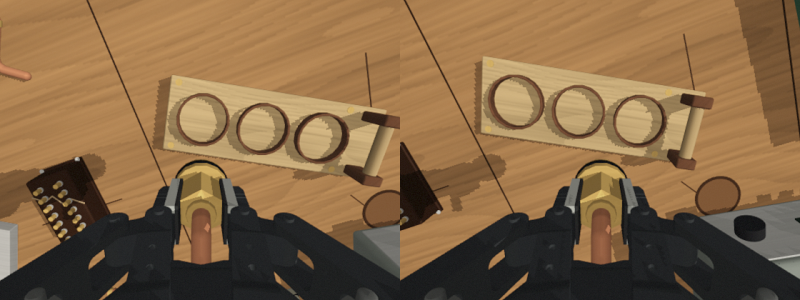

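Both views show the three wooden collars: at (203,118), (262,128) and (321,137) on the left, and at (515,102), (577,111) and (639,121) on the right. The handle is at the right-hand end. I'm fitting ellipses and triangulating.

```bash
python3 - <<'E'
from loc import *
import pickle
S={'w4':[(321,137),(262,128),(203,118)],'w5':[(239,121),(177,111),(115,102)]}
r={}
for w in S:
    im=cv2.imread(f'pics/{w}.png');c=pickle.load(open(w+'.pkl','rb'))
    v=cv2.cvtColor(im,cv2.COLOR_BGR2HSV)[...,2];m=(v<115).astype(np.uint8)*255
    for i,s in enumerate(S[w]):
        s=np.array(s)*1.4
        # bore: ray-march from the centre to the first dark ring pixel
        p=[]
        for a in np.linspace(0,2*np.pi,120,endpoint=False):
            for k in np.arange(20,50,.5):
                q=s+k*np.array([np.cos(a),np.sin(a)])
                if m[int(round(q[1])),int(round(q[0]))]: p.append(q);break
        e=cv2.fitEllipseDirect(np.array(p,np.float32));r[w,i]=(c,e[0])
        print(w,i,np.round(e[0],1),np.round(e[1],1),len(p),plane(c,e[0],.026).round(4))
for i in range(3):
    t,e=tri([ray(*r[w,i]) for w in S]);print(i+1,t.round(4),np.round(e,4))
E
```

```text
w4 0 [447.4 192. ] [55.5 68. ] 119 [0.5527 0.3228 0.026 ]
w4 1 [365.6 178.9] [61.  68.1] 119 [0.5185 0.2602 0.026 ]
w4 2 [282.9 165.6] [65.4 67. ] 109 [0.4847 0.1982 0.026 ]
w5 0 [333.2 168.1] [63.4 68. ] 118 [0.5529 0.324  0.026 ]
w5 1 [250.  155.1] [65.7 67.2] 118 [0.5195 0.2624 0.026 ]
w5 2 [164.  141.9] [63.2 70.6] 120 [0.4861 0.2001 0.026 ]
1 [0.5537 0.3241 0.023 ] [0.0002 0.0002]
2 [0.5203 0.2614 0.019 ] [0.0001 0.0001]
3 [0.4858 0.1979 0.0195] [0.0001 0.0001]
```

```bash
python3 -c "
from loc import *
delta((.5528,.3235,.0355))"
```

```text
eef [0.5602 0.275  0.1655] yaw 160.5 tool delta [0.023  0.0427 0.1303] rz None vel 0.02 q [0.45 0.52 0.24 1.29 0.   0.79]
```

>>> jog_arm(
  steps={"drx":[0, 0, 0, 0, 0, 0, 0, 0], "dry":[0, 0, 0, 0, 0, 0, 0, 0], "drz":[0, 0, 0, 0, 0, 0, 0, 0], "tx":[0.92, 0.92, 0.92, 0.92, 0.92, 0.92, 0.92, 0.92], "ty":[1.72, 1.72, 1.72, 1.72, 1.72, 1.72, 1.72, 1.72], "tz":[0, 1.2, 2.8, 4, 4.8, 5.12, 5.2, 5.2], "jaw":[0.015, 0.015, 0.015, 0.015, 0.015, 0.015, 0.015, 0.015]},
)

```text
clock: 9.1
eef_pos: [0.5541, 0.3256, 0.0375]
tool_rot: [0.168, 0.986, 0.004, 0.001]
ft_force: [0.3, -0.6, -0.9]
grip_width: 0.0227
grasp_force: 60.2
```

>>> jog_arm(
  steps={"drx":[0, 0, 0], "dry":[0, 0, 0], "drz":[0, 0, 0], "tx":[0, 0, 0], "ty":[-0.04, -0.04, -0.04], "tz":[0.06, 0.1, 0.1], "jaw":[0.015, 0.015, 0.015]},
)

```text
clock: 9.48
eef_pos: [0.5536, 0.3248, 0.0349]
tool_rot: [0.168, 0.986, 0.003, 0.001]
ft_force: [-1.7, -1.2, 4.7]
grip_width: 0.0228
grasp_force: 60.8
```

>>> jog_arm(
  steps={"drx":[0, 0, 0, 0], "dry":[0, 0, 0, 0], "drz":[0, 0, 0, 0], "tx":[0, 0, 0, 0], "ty":[0, 0, 0, 0], "tz":[0, 0, 0, 0], "jaw":[0.046, 0.046, 0.046, 0.046]},
)

```text
clock: 9.98
eef_pos: [0.5531, 0.3247, 0.0335]
tool_rot: [0.168, 0.986, 0.003, 0.0]
ft_force: [0.3, -0.0, -0.7]
grip_width: 0.0463
grasp_force: 0.0
```

>>> jog_arm(
  steps={"drx":[0, 0, 0, 0], "dry":[0, 0, 0, 0], "drz":[0, 0, 0, 0], "tx":[0, 0, 0, 0], "ty":[0, 0, 0, 0], "tz":[-1.2, -2.8, -4.8, -5.2], "jaw":[0.046, 0.046, 0.046, 0.046]},
)

```text
clock: 10.48
eef_pos: [0.5551, 0.3252, 0.1685]
tool_rot: [0.168, 0.986, 0.006, 0.004]
ft_force: [0.1, -0.6, 0.2]
grip_width: 0.0456
grasp_force: 0.0
```

```bash
python3 -c "
from loc import *
delta((.5068,-.2529,.135),163.8)"; python3 sn.py w6
```

```text
eef [0.5551 0.3252 0.1685] yaw 160.6 tool delta [-0.146  -0.5617  0.0274] rz -0.055 vel 0.15 q [0.53 0.55 0.3  1.31 0.   0.87]
```

View pics/w6.png

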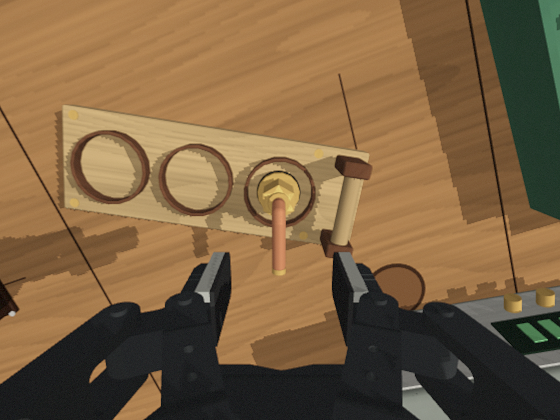

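Plug 1 stands upright in the collar nearest the handle, at (278,190). Going for plug 2.

Scaled: -0.146 m is -5.84, -0.562 m is -22.48, -0.055 rad is -0.55.

>>> jog_arm(
  steps={"drx":[0, 0, 0, 0, 0, 0, 0, 0, 0, 0], "dry":[0, 0, 0, 0, 0, 0, 0, 0, 0, 0], "drz":[0, 0, 0, -0.2, -0.3, -0.55, -0.55, -0.55, -0.55, -0.55], "tx":[-0.52, -1.2, -1.8, -2.4, -3, -3.6, -4.2, -4.8, -5.4, -5.84], "ty":[-2, -4.4, -6.8, -9.2, -11.6, -14, -16.4, -18.8, -20.8, -22.48], "tz":[0, 0, 0, 0, 0, 0, 0, 0, 0, 0], "jaw":[0.046, 0.046, 0.046, 0.046, 0.046, 0.046, 0.046, 0.046, 0.046, 0.046]},
)

```text
clock: 11.78
eef_pos: [0.5029, -0.2564, 0.1585]
tool_rot: [0.142, 0.99, 0.003, -0.001]
ft_force: [0.0, 0.3, 0.3]
grip_width: 0.0458
grasp_force: 0.0
```

>>> jog_arm(
  steps={"drx":[0, 0], "dry":[0, 0], "drz":[0, 0], "tx":[0, 0], "ty":[0, 0], "tz":[0.8, 0.8], "jaw":[0.046, 0.046]},
)

```text
clock: 12.02
eef_pos: [0.5018, -0.2541, 0.1371]
tool_rot: [0.142, 0.99, 0.004, -0.003]
ft_force: [-1.1, 0.2, 0.2]
grip_width: 0.0457
grasp_force: 0.0
```

```bash
python3 -c "
from loc import *
delta((.5068,-.2529,.034),163.8)"; python3 sn.py w7
```

```text
eef [ 0.5018 -0.2541  0.1371] yaw 163.7 tool delta [-0.0051  0.0018  0.1031] rz -0.002 vel 0.031 q [-0.47  0.42  0.02  1.17  0.01 -0.19]
```

View pics/w7.png

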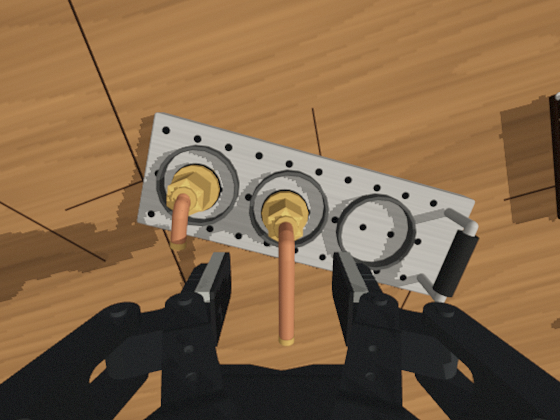

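Plug 2 is centred between the fingers at (286,215), with its arm straight down to (287,342). Plug 3 is at (193,190) with its tip at (177,246). I'm grasping plug 2 and computing plug 3's direction again.

```bash
python3 -c "
from loc import *
import pickle
c=pickle.load(open('w7.pkl','rb'))
for z,a,b in [(.068,(181,203),(177,246)),(.088,(287,233),(287,343))]:
  A=plane(c,a,z);B=plane(c,b,z);print(A.round(4),B.round(4),np.degrees(np.arctan2(*(B-A)[1::-1])))
"
```

```text
[ 0.4712 -0.3124  0.068 ] [ 0.4984 -0.3256  0.068 ] -25.980580276870857
[ 0.5032 -0.2509  0.088 ] [ 0.5775 -0.2724  0.088 ] -16.074202312296034
```

>>> jog_arm(
  steps={"drx":[0, 0, 0, 0, 0], "dry":[0, 0, 0, 0, 0], "drz":[0, 0, 0, 0, 0], "tx":[-0.2, -0.2, -0.2, -0.2, -0.2], "ty":[0.08, 0.08, 0.08, 0.08, 0.08], "tz":[1.6, 3, 3.8, 4.12, 4.12], "jaw":[0.046, 0.046, 0.046, 0.046, 0.046]},
)

```text
clock: 12.7
eef_pos: [0.51, -0.253, 0.0375]
tool_rot: [0.141, 0.99, 0.003, 0.0]
ft_force: [-0.0, -0.2, -0.2]
grip_width: 0.0458
grasp_force: 0.0
```

>>> jog_arm(
  steps={"drx":[0, 0, 0, 0, 0], "dry":[0, 0, 0, 0, 0], "drz":[0, 0, 0, 0, 0], "tx":[0, 0, 0, 0, 0], "ty":[0, 0, 0, 0, 0], "tz":[0, 0, 0, 0, 0], "jaw":[0.015, 0.015, 0.015, 0.015, 0.015]},
)

```text
clock: 13.32
eef_pos: [0.5109, -0.2537, 0.0389]
tool_rot: [0.141, 0.99, 0.003, 0.002]
ft_force: [-0.3, 1.5, 6.8]
grip_width: 0.0225
grasp_force: 59.7
```

```bash
python3 -c "
from loc import *
delta((.519,.2613,.165))"
```

```text
eef [ 0.5109 -0.2537  0.0389] yaw 163.8 tool delta [ 0.1356  0.4976 -0.1236] rz None vel 0.002 q [-0.46  0.53 -0.1   0.94  0.01 -0.18]
```

The grasp sits 4 mm high and 4 mm along the arm, so I'm re-seating it.

>>> jog_arm(
  steps={"drx":[0, 0, 0, 0, 0], "dry":[0, 0, 0, 0, 0], "drz":[0, 0, 0, 0, 0], "tx":[0, 0, 0, 0.12, 0.12], "ty":[0, 0, 0, 0, 0], "tz":[0, 0, 0, 0.16, 0.16], "jaw":[0.046, 0.046, 0.046, 0.046, 0.046]},
)

```text
clock: 13.95
eef_pos: [0.506, -0.2523, 0.0327]
tool_rot: [0.141, 0.99, 0.003, -0.0]
ft_force: [-0.6, -0.2, -0.5]
grip_width: 0.0459
grasp_force: 0.0
```

>>> jog_arm(
  steps={"drx":[0, 0, 0, 0, 0], "dry":[0, 0, 0, 0, 0], "drz":[0, 0, 0, 0, 0], "tx":[0, 0, 0, 0, 0], "ty":[0, 0, 0, 0, 0], "tz":[0, 0, 0, 0, 0], "jaw":[0.015, 0.015, 0.015, 0.015, 0.015]},
)

```text
clock: 14.58
eef_pos: [0.5071, -0.2526, 0.0335]
tool_rot: [0.141, 0.99, 0.003, 0.001]
ft_force: [0.2, 0.4, 1.6]
grip_width: 0.023
grasp_force: 59.0
```

```bash
python3 -c "
from loc import *
delta((.519,.2613,.165))"
```

```text
eef [ 0.5071 -0.2526  0.0335] yaw 163.8 tool delta [ 0.132   0.4976 -0.1286] rz None vel 0.001 q [-0.47  0.53 -0.11  0.93  0.01 -0.18]
```

>>> jog_arm(
  steps={"drx":[0, 0, 0, 0, 0, 0, 0, 0, 0, 0], "dry":[0, 0, 0, 0, 0, 0, 0, 0, 0, 0], "drz":[0, 0, 0, 0, 0, 0, 0, 0, 0, 0], "tx":[0, 0, 0, 0.52, 1.2, 1.8, 2.4, 3, 3.6, 4.2], "ty":[0, 0, 0, 2, 4.4, 6.8, 9.2, 11.6, 14, 16], "tz":[-1.2, -3.2, -5.2, -5.2, -5.2, -5.2, -5.2, -5.2, -5.2, -5.2], "jaw":[0.015, 0.015, 0.015, 0.015, 0.015, 0.015, 0.015, 0.015, 0.015, 0.015]},
)

```text
clock: 15.82
eef_pos: [0.5171, 0.1622, 0.1652]
tool_rot: [0.141, 0.99, 0.003, 0.0]
ft_force: [1.3, 0.2, -1.8]
grip_width: 0.0225
grasp_force: 59.3
```

>>> jog_arm(
  steps={"drx":[0, 0, 0, 0], "dry":[0, 0, 0, 0], "drz":[0, 0, 0, 0], "tx":[0.56, 1.08, 1.08, 1.08], "ty":[2, 3.904, 3.904, 3.904], "tz":[0, 0, 0, 0], "jaw":[0.015, 0.015, 0.015, 0.015]},
)

```text
clock: 16.32
eef_pos: [0.5183, 0.2608, 0.1654]
tool_rot: [0.141, 0.99, 0.002, -0.0]
ft_force: [-0.1, -0.3, -2.2]
grip_width: 0.0226
grasp_force: 59.5
```

```bash
python3 -c "
from loc import *
delta((.519,.2613,.035))"
```

```text
eef [0.5183 0.2608 0.1654] yaw 163.8 tool delta [-0.0006  0.0002  0.1304] rz None vel 0.026 q [0.46 0.43 0.1  1.24 0.   0.75]
```

>>> jog_arm(
  steps={"drx":[0, 0, 0, 0, 0, 0], "dry":[0, 0, 0, 0, 0, 0], "drz":[0, 0, 0, 0, 0, 0], "tx":[-0.04, -0.04, -0.04, -0.04, -0.04, -0.04], "ty":[0, 0, 0, 0, 0, 0], "tz":[1.6, 3.2, 4.4, 5, 5.2, 5.2], "jaw":[0.015, 0.015, 0.015, 0.015, 0.015, 0.015]},
)

```text
clock: 17.08
eef_pos: [0.5208, 0.2616, 0.037]
tool_rot: [0.141, 0.99, 0.003, 0.001]
ft_force: [-0.1, 0.1, -1.7]
grip_width: 0.0227
grasp_force: 59.5
```

>>> jog_arm(
  steps={"drx":[0], "dry":[0], "drz":[0], "tx":[0], "ty":[0], "tz":[0], "jaw":[0.015]},
)

```text
clock: 17.2
eef_pos: [0.5212, 0.2621, 0.0377]
tool_rot: [0.141, 0.99, 0.004, 0.002]
ft_force: [-0.5, -0.2, -1.3]
grip_width: 0.0229
grasp_force: 59.5
```

Scaled: 0.0035 m is 0.14, 0.002 m is 0.08.

>>> jog_arm(
  steps={"drx":[0, 0, 0], "dry":[0, 0, 0], "drz":[0, 0, 0], "tx":[0.04, 0.04, 0.04], "ty":[-0.04, -0.04, -0.04], "tz":[0.08, 0.14, 0.14], "jaw":[0.015, 0.015, 0.015]},
)

```text
clock: 17.58
eef_pos: [0.519, 0.2613, 0.0335]
tool_rot: [0.141, 0.99, 0.003, 0.001]
ft_force: [-1.8, -0.4, 3.4]
grip_width: 0.023
grasp_force: 59.9
```

>>> jog_arm(
  steps={"drx":[0, 0, 0, 0], "dry":[0, 0, 0, 0], "drz":[0, 0, 0, 0], "tx":[0, 0, 0, 0], "ty":[0, 0, 0, 0], "tz":[0, 0, 0, 0], "jaw":[0.046, 0.046, 0.046, 0.046]},
)

```text
clock: 18.08
eef_pos: [0.5189, 0.2611, 0.0326]
tool_rot: [0.141, 0.99, 0.003, 0.001]
ft_force: [0.5, 0.3, -0.1]
grip_width: 0.0463
grasp_force: 0.0
```

>>> jog_arm(
  steps={"drx":[0, 0, 0, 0], "dry":[0, 0, 0, 0], "drz":[0, 0, 0, 0], "tx":[0, 0, 0, 0], "ty":[0, 0, 0, 0], "tz":[-1.2, -2.8, -4.8, -5.2], "jaw":[0.046, 0.046, 0.046, 0.046]},
)

```text
clock: 18.58
eef_pos: [0.521, 0.2615, 0.1671]
tool_rot: [0.141, 0.99, 0.005, 0.004]
ft_force: [-0.4, -0.7, -0.3]
grip_width: 0.046
grasp_force: 0.0
```

```bash
python3 -c "
from loc import *
delta((.4685,-.3085,.165),150)"; python3 sn.py w8
```

```text
eef [0.521  0.2615 0.1671] yaw 163.8 tool delta [-0.1088 -0.562  -0.0036] rz 0.24 vel 0.156 q [0.46 0.43 0.1  1.23 0.   0.75]
```

View pics/w8.png

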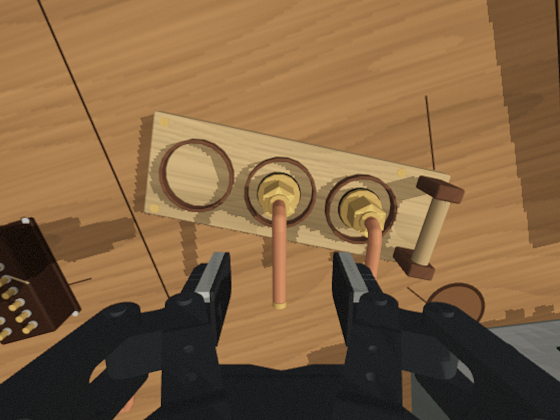

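Plug 2 stands in the middle collar at (279,190) and plug 1 in its collar at (362,210). Going for plug 3.

Scaled: -0.562 m is -22.48, -0.52 m is -20.8, 0.24 rad is 2.4.

>>> jog_arm(
  steps={"drx":[0, 0, 0, 0, 0, 0, 0, 0, 0, 0], "dry":[0, 0, 0, 0, 0, 0, 0, 0, 0, 0], "drz":[0, 0.4, 0.8, 1.2, 1.6, 2, 2.4, 2.4, 2.4, 2.4], "tx":[-0.4, -0.8, -1.2, -1.6, -2.2, -2.6, -3.2, -3.6, -4, -4.36], "ty":[-2, -4.4, -6.8, -9.2, -11.6, -14, -16.4, -18.8, -20.8, -22.48], "tz":[0, 0, 0, 0, 0, 0, 0, 0, 0, 0], "jaw":[0.046, 0.046, 0.046, 0.046, 0.046, 0.046, 0.046, 0.046, 0.046, 0.046]},
)

```text
clock: 19.88
eef_pos: [0.4649, -0.3113, 0.1576]
tool_rot: [0.259, 0.966, 0.003, -0.001]
ft_force: [0.3, 1.0, 0.5]
grip_width: 0.0459
grasp_force: 0.0
```

>>> jog_arm(
  steps={"drx":[0, 0, 0], "dry":[0, 0, 0], "drz":[0, 0, 0], "tx":[0, 0, 0], "ty":[0, 0, 0], "tz":[0.8, 0.8, 0.8], "jaw":[0.046, 0.046, 0.046]},
)

```text
clock: 20.25
eef_pos: [0.466, -0.3089, 0.1389]
tool_rot: [0.258, 0.966, 0.003, -0.001]
ft_force: [-0.1, 0.6, 0.1]
grip_width: 0.0459
grasp_force: 0.0
```

```bash
python3 -c "
from loc import *
delta((.4685,-.3085,.034),150)"; python3 sn.py w9
```

```text
eef [ 0.466  -0.3089  0.1389] yaw 150.1 tool delta [-0.0022  0.001   0.1049] rz 0.001 vel 0.016 q [-0.59  0.41  0.    1.16  0.01 -0.07]
```

View pics/w9.png

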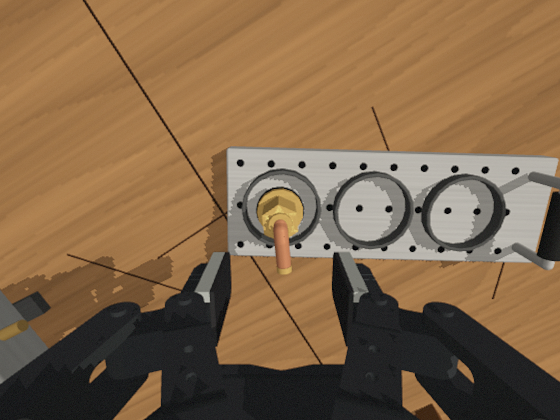

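Plug 3 is at (280,208), with its bend at (281,225) and tip at (285,270). It is nearly aligned; I'm checking the numbers.

```bash
python3 -c "
from loc import *
import pickle
c=pickle.load(open('w9.pkl','rb'));w3=pickle.load(open('w3.pkl','rb'))
im=cv2.imread('pics/w9.png');h=cv2.cvtColor(im,cv2.COLOR_BGR2HSV)[210:285,255:310]
m=(h[...,0]<=11)&(h[...,1]>110)&(h[...,2]>120);P=np.argwhere(m)[:,::-1].astype(np.float32)+[255,210]
vx,vy,x0,y0=cv2.fitLine(P.astype(np.float32),cv2.DIST_HUBER,0,.01,.01).ravel();s=np.sign(vy);v=s*np.array([vx,vy]);print(v,P.max(0),P.min(0))
p0=np.array([x0,y0]);a=p0-15*v;b=p0+15*v
A=plane(c,a,.068);B=plane(c,b,.068);d=(B-A)/np.linalg.norm(B-A);print(np.degrees(np.arctan2(d[1],d[0])))
T,e=tri([ray(c,(285,271)),ray(w3,(507,212))]);print(T,e,T-.031*d)
Tp=plane(c,(285,271),.068);print(Tp-.031*d)
delta(np.r_[(Tp-.031*d)[:2],.034],150)
"
```

```text
[0.10283375 0.9946986 ] [290. 268.] [275. 220.]
-24.49560967710647
[ 0.49723728 -0.32352342  0.07149887] [np.float64(0.0007294375106903326), np.float64(0.0007294375106903843)] [ 0.46902749 -0.31067009  0.07149887]
[ 0.47090583 -0.31220747  0.068     ]
eef [ 0.4665 -0.309   0.1395] yaw 150.1 tool delta [-0.0056 -0.0012  0.1055] rz 0.002 vel 0.011 q [-0.59  0.41  0.    1.16  0.01 -0.07]
```

Scaled: 0.095 m is 3.8, 0.105 m is 4.2, -0.09 rad is -0.9.

>>> jog_arm(
  steps={"drx":[0, 0, 0, 0, 0, 0], "dry":[0, 0, 0, 0, 0, 0], "drz":[-0.9, -0.9, -0.9, -0.9, -0.9, -0.9], "tx":[-0.16, -0.16, -0.16, -0.16, -0.16, -0.16], "ty":[0, 0, 0, 0, 0, 0], "tz":[1.6, 3, 3.8, 4.2, 4.2, 4.2], "jaw":[0.046, 0.046, 0.046, 0.046, 0.046, 0.046]},
)

```text
clock: 21.05
eef_pos: [0.471, -0.3114, 0.0358]
tool_rot: [0.215, 0.977, 0.002, 0.001]
ft_force: [0.2, -0.0, 0.2]
grip_width: 0.046
grasp_force: 0.0
```

```bash
python3 -c "
from loc import *
delta((.4695,-.3105,.034))"
```

```text
eef [ 0.471  -0.3114  0.0358] yaw 155.2 tool delta [0.0017 0.0002 0.0018] rz None vel 0.004 q [-0.59  0.52 -0.12  0.93  0.01 -0.15]
```

Scaled: 0.002 m is 0.08, 0.001 m is 0.04.

>>> jog_arm(
  steps={"drx":[0, 0, 0, 0, 0, 0], "dry":[0, 0, 0, 0, 0, 0], "drz":[0, 0, 0, 0, 0, 0], "tx":[0.04, 0.04, 0.04, 0.04, 0.04, 0.04], "ty":[0, 0, 0, 0, 0, 0], "tz":[0.08, 0.08, 0.08, 0.08, 0.08, 0.08], "jaw":[0.046, 0.015, 0.015, 0.015, 0.015, 0.015]},
)

```text
clock: 21.8
eef_pos: [0.4694, -0.311, 0.0332]
tool_rot: [0.215, 0.977, 0.003, 0.001]
ft_force: [-0.7, -1.1, 5.8]
grip_width: 0.0228
grasp_force: 59.7
```

```bash
python3 -c "
from loc import *
delta((.4853,.199,.165))"
```

```text
eef [ 0.4694 -0.311   0.0332] yaw 155.2 tool delta [ 0.1996  0.4702 -0.1294] rz None vel 0.001 q [-0.59  0.52 -0.13  0.92  0.01 -0.15]
```

Careful with the scale: shifts go in units of 25 mm and turns go in units of 0.1 rad. That gives: 0.38 m is 15.2, 0.325 m is 13.

>>> jog_arm(
  steps={"drx":[0, 0, 0, 0, 0, 0, 0, 0, 0, 0], "dry":[0, 0, 0, 0, 0, 0, 0, 0, 0, 0], "drz":[0, 0, 0, 0, 0, 0, 0, 0, 0, 0], "tx":[0, 0, 0, 0.8, 1.8, 2.8, 3.6, 4.6, 5.6, 6.4], "ty":[0, 0, 0, 2, 4.2, 6.4, 8.6, 10.8, 13, 15.2], "tz":[-1.2, -3.2, -5.2, -5.2, -5.2, -5.2, -5.2, -5.2, -5.2, -5.2], "jaw":[0.015, 0.015, 0.015, 0.015, 0.015, 0.015, 0.015, 0.015, 0.015, 0.015]},
)

```text
clock: 23.05
eef_pos: [0.482, 0.1027, 0.1639]
tool_rot: [0.215, 0.977, 0.003, -0.001]
ft_force: [1.1, -0.6, -2.8]
grip_width: 0.0228
grasp_force: 59.5
```

>>> jog_arm(
  steps={"drx":[0, 0, 0, 0], "dry":[0, 0, 0, 0], "drz":[0, 0, 0, 0], "tx":[0.8, 1.6, 1.6, 1.6], "ty":[2, 3.6, 3.6, 3.6], "tz":[0, 0, 0, 0], "jaw":[0.015, 0.015, 0.015, 0.015]},
)

```text
clock: 23.55
eef_pos: [0.4838, 0.1989, 0.1643]
tool_rot: [0.215, 0.977, 0.002, -0.001]
ft_force: [0.8, -0.0, -2.5]
grip_width: 0.0225
grasp_force: 59.8
```

```bash
python3 -c "
from loc import *
delta((.4853,.199,.034))"
```

```text
eef [0.4838 0.1989 0.1643] yaw 155.2 tool delta [-0.0016  0.0003  0.1303] rz None vel 0.028 q [ 0.39  0.32 -0.06  1.19  0.    0.82]
```

Scaled: 0.13 m is 5.2, 0.125 m is 5.

>>> jog_arm(
  steps={"drx":[0, 0, 0, 0, 0, 0, 0], "dry":[0, 0, 0, 0, 0, 0, 0], "drz":[0, 0, 0, 0, 0, 0, 0], "tx":[-0.04, -0.04, -0.04, -0.04, -0.04, -0.04, -0.04], "ty":[0, 0, 0, 0, 0, 0, 0], "tz":[1.6, 3.2, 4.4, 5, 5.2, 5.2, 5.2], "jaw":[0.015, 0.015, 0.015, 0.015, 0.015, 0.015, 0.015]},
)

```text
clock: 24.42
eef_pos: [0.4868, 0.1999, 0.0366]
tool_rot: [0.215, 0.977, 0.004, 0.001]
ft_force: [0.2, 1.5, -2.4]
grip_width: 0.0225
grasp_force: 59.7
```

Scaled: 0.003 m is 0.12, 0.0015 m is 0.06.

>>> jog_arm(
  steps={"drx":[0, 0, 0], "dry":[0, 0, 0], "drz":[0, 0, 0], "tx":[0.04, 0.04, 0.04], "ty":[-0.04, -0.04, -0.04], "tz":[0.06, 0.12, 0.12], "jaw":[0.015, 0.015, 0.015]},
)

```text
clock: 24.8
eef_pos: [0.4846, 0.1992, 0.0332]
tool_rot: [0.215, 0.977, 0.003, 0.001]
ft_force: [-2.0, -1.9, 3.6]
grip_width: 0.0229
grasp_force: 60.3
```

>>> jog_arm(
  steps={"drx":[0, 0, 0, 0], "dry":[0, 0, 0, 0], "drz":[0, 0, 0, 0], "tx":[0, 0, 0, 0], "ty":[0, 0, 0, 0], "tz":[0, 0, 0, 0], "jaw":[0.046, 0.046, 0.046, 0.046]},
)

```text
clock: 25.3
eef_pos: [0.4844, 0.1991, 0.0323]
tool_rot: [0.215, 0.977, 0.003, 0.0]
ft_force: [0.1, -1.3, 0.6]
grip_width: 0.0459
grasp_force: 0.0
```

>>> jog_arm(
  steps={"drx":[0, 0, 0, 0, 0, 0, 0], "dry":[0, 0, 0, 0, 0, 0, 0], "drz":[0, 0, 0, 0, 0, 0, 0], "tx":[0, 0, 0, 2, 4, 4, 4], "ty":[0, 0, 0, 0, -1.2, -4, -4], "tz":[-1.2, -2.8, -4.8, -5.6, -5.6, -5.6, -5.6], "jaw":[0.046, 0.046, 0.046, 0.046, 0.046, 0.046, 0.046]},
)

```text
clock: 26.18
eef_pos: [0.3484, 0.1475, 0.1715]
tool_rot: [0.215, 0.977, 0.002, -0.0]
ft_force: [0.7, -0.1, 1.0]
grip_width: 0.0459
grasp_force: 0.0
```

```bash
python3 -c "
from h import *
a=bot.camera('top')[:,:,::-1];s=bot.camera('scene')[:,:,::-1]
cv2.imwrite('pics/f.png',np.hstack([cv2.resize(a[140:260,95:305],(420,240)),cv2.resize(s[120:260,180:420],(380,240))]))"
```

```text
(no output)
```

View pics/f.png

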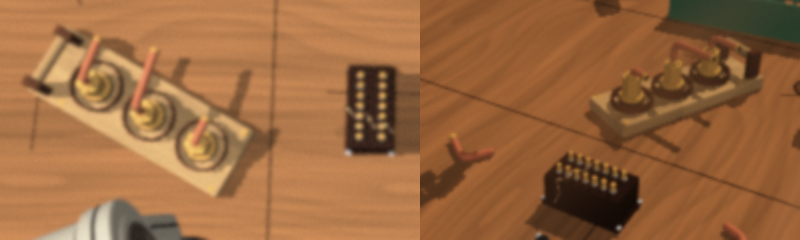

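All three plugs stand upright in their collars, at (97,85), (150,115) and (203,145) in the left half. From the handle the order is medium, long, short. The scanner at (370,110) is where it was, and the arm is clear.

```bash
python3 -c "
from workcell import bot
print(bot.job_done())"
```

```text
the job is handed in; nothing more can be done
None
```

The job is handed in: all three plugs stand upright in the carrying rack's collars, medium, long, short from its handle as on the drain rack, with the scanner housing not moved, at about 26 s on the robot's clock.

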